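Lay the scale beside the well plate and hold the tray up level

ROBOT

A 6-joint arm with a two-finger parallel gripper is mounted at the origin on the work surface. World frame = base frame: x ahead of the robot, y to its left, z up, the work surface at z = 0. Lengths are in m, angles in degrees, forces in N, time in s.
With the tool pointing down it reaches from about 0.275 to 0.825 m from the base axis. Payload 5.2 kg.
Tool frame: the origin (TCP) lies between the finger pads, 19 mm behind the fingertips; this is the grasp point; z points along the fingers, y is the line along which they close (so a half turn about z gives the same grasp; the last joint's range is limited). The gripper opens to 93 mm and grips with 3 to 60 N. Pads are 15 mm wide; open, the fingers measure 128 mm over their backs; the gripper's body (75 mm by 188 mm) begins 65 mm behind the grasp point.
Start: joints at [-84.328, 14.817, 87.949, -0, 77.235, -11.62], TCP at [0.164, -0.525, 0.237] pointing down, gripper open.
Joint ranges: [-179.93, 179.93], [-52.35, 119.4], [10.71, 147.94], [-69.91, 249.91], [12.55, 155.21], [-178.61, 178.61]. Speed limits (degrees/s): [147.25, 147.25, 180, 180, 180, 180].

INTERFACE

Orientations are given as a 3x3 rotation matrix whose columns are the frame's x, y, z axes.
In Python, from bench import status, read_camera, calibration, job gives the robot as it stands.
- The arm moves only by the shell command python3 -m inch 'ROWS'. ROWS is JSON, a list of rows, each an object with "dr": the turn, a rotation vector about the tool's x, y, z in rad, a list of three; "linear": the shift along the tool's x, y, z in mm, a list of three; "gripper": the closure, from 0 (fully open) to 1 (shut). In form: [{"dr": [wx, wy, wz], "linear": [tx, ty, tz], "gripper": gripper}, ...]. A call has exactly 5 rows; each row shifts and turns the commanded pose from where the row before left it, along the tool's axes as they then stand; what a row does not reach is not made up. A row lasts 1/8 s, in which the tool goes at most 62.5 mm and 10.7 degrees, less where a joint would pass 70% of its speed; a pose out of reach is approached as far as the arm can. A call is refused whole if a number of a shift passes 62.5 or a number of a turn 0.188, either way. A call with a gripper value outside its range is refused whole. The fingers move at their own pace and stop on an object; the grip force is fixed at half the most. Time passes only in rows, so rows that do not move let the fingers close, or fill a call up. It gives the time, the measured TCP pose, the force, the opening and the grip force at its end, in the units of the state.
- status.sense(): the state, without advancing time (a new reading comes with each control period).
- read_camera(name): name is "scene" or "top" or "wrist"; returns the picture (420x560x3 uint8, red, green, blue); there is no depth.
- calibration(name): a dict with "K" (3x3 intrinsics, pixels), "position" and "attitude" of the camera in the world. Camera axes: x right, y down, z forward; pixel columns grow to the right and rows downward; lengths in m; the calibration is good to about 2 mm. A picture is of the moment at which its call begins: read the wrist's pose just before it. calibration takes no time and is no camera call; for the wrist camera it gives the pose at the moment of the call.
- job.sign_off(): hands the job in; it is judged then, once.
The state is a dict: "time_s": time; "joint_positions": joint angles; "qvel": joint speeds; "joint_efforts": joint torques, N m; "position": TCP position; "tcp_rot": TCP orientation; "wrist_force": force on the tool from outside, world axes, zero at the start; "wrist_torque": the same for the moment, N m; "finger_gap": finger opening in m; "gripper_force": force on a finger pad.
Only numpy, scipy, OpenCV 4.12 (cv2) and the standard library are available. Lean on these libraries where they do the work, as an engineer would, in place of code of your own. Each camera call takes 0.05 s, during which the arm holds its last target. There are 200 camera calls.

TASK

The well plate is about to be photographed: set the steel ruler down on the carrying tray, flat and flush against the open long side of the plate (the side without a stop), roughly centred along it, and let go of it. Then take the tray by its arched handle, lift it at least 12 cm clear of the bench and hold it level and still, with plate and ruler riding undisturbed; the program finishes while still holding the tray up. Do not disturb the bottle, the tip box or the tube rack.

Things in the scene. Friction and masses are not known exactly. Their poses are not given: they have to be found in the camera images.
- tray: Loose grey-painted metal tray, 0.5 kg, 190 mm (its x) by 210 mm (y), on the bench (z = 0), left or right, the ruler on the other side. Origin: centre of its underside, z up. Floor top at 5 mm; rims 9 mm above it at -x and both y edges, +x edge open. Dark steel arch along y over x = 0: posts at y = +-88 mm, carrying the handle bar.
- tray_grip (a point): Centre of the level handle bar of the tray, 82 mm above the tray's underside, axes as the tray's. The bar is 12 mm wide (tray x), 14 mm tall, 186 mm long (tray y), its top 89 mm up. Grip it here from above, closing along the tray's x; the loaded tray balances here within a few mm.
- plate: White 24-well plate, rigid block 85.5 mm (its x) by 127.8 mm (y) by 14.4 mm tall, 90 g, origin at the centre of its underside. Loose on the tray floor under the arch, axes along the tray's, between 8 mm tall stops at its -x side and both short ends (1.5 mm play), where it stays. Its +x long side is open, with free tray floor beside it for the ruler.
- ruler: Flat steel ruler 32 mm wide (its x), 150 mm long (y), 5 mm thick, 90 g, same either way round; origin: centre of its underside, z up. Amid it stands a grey grip 12 mm (x) by 24 mm (y), top 51 mm above the underside: pinch its 24 mm ends, TCP 41 mm above the underside, so the gripper passes over the tray handle. Flush, its centre is 58.75 mm from the plate's along the plate's +x.
- bottle: Amber bottle, 70 mm across, 150 mm tall, origin at the centre of its underside, standing at the left. It is only in the way: leave it alone.
- tipbox: Pipette tip box, 85 x 120 mm, 67 mm tall, origin at the centre of its underside, on the far side of the work area. It is only in the way: leave it alone.
- tuberack: Blue rack of capped test tubes, 90 x 200 mm, 114 mm tall, origin at the centre of its underside, at the right. It is only in the way: leave it alone.
There are look-alikes about, which are no part of the job. Of the things that look like the ruler, take the one that is nearest to the robot's base at the start.

How it is judged (in metres and radians):
On the way, in this order (a step that is already met when the one before it is completed fails the run):
1. the ruler lies flush against the open side of the plate on the tray, let go, with the tray still on the bench (x of ruler in the frame of plate between 0.0565 and 0.0618 m and y of ruler in the frame of plate between -0.02 and 0.02 m and angle between the y axis of ruler and the y axis of plate, either way round below 0.035 rad and z of ruler in the frame of tray between 0.003 and 0.008 m and distance between plate and tray below 0.009 m and angle between the y axis of plate and the y axis of tray, either way round below 0.05 rad and contact force between each of the arm, the fingers and ruler below 0.1 N and contact force between each of the arm, the fingers and plate below 0.1 N and height (world z) of tray below 0.01 m), for 0.3 s.
2. the tray is held up level and still in the gripper, with plate and ruler in place (height (world z) of tray above 0.1 m and angle between tray's own z axis and vertical below 0.08 rad and linear speed of tray below 0.02 m/s and angular speed of tray below 0.1 rad/s and contact force between the fingers and tray above 2 N and x of ruler in the frame of plate between 0.0565 and 0.0618 m and y of ruler in the frame of plate between -0.02 and 0.02 m and angle between the y axis of ruler and the y axis of plate, either way round below 0.035 rad and z of ruler in the frame of tray between 0.003 and 0.008 m and distance between plate and tray below 0.009 m and angle between the y axis of plate and the y axis of tray, either way round below 0.05 rad and contact force between each of the arm, the fingers and ruler below 0.1 N and contact force between each of the arm, the fingers and plate below 0.1 N), for 0.5 s.
At the end, for the whole second after the job is handed in: Gripper alone holds the tray, underside over 100 mm up, tilt under 0.08 rad, under 20 mm/s and 0.1 rad/s; ruler on its floor, flush to the plate's open side (gap under 3 mm, 0.035 rad, centred to 20 mm), untouched; plate between its stops; bottle, tip box, rack within 20 mm of their start (all of step 2 and distance of each of bottle, tipbox, tuberack from where it was at the start of the episode below 0.02 m); the arm keeps its last pose, push and grip.
It fails at once if bottle, tip box or tube rack is disturbed (distance of any of bottle, tipbox, tuberack from where it was at the start of the episode above 0.02 m).
It fails at once if the tray is tipped so far that its load would slide (angle between tray's own z axis and vertical above 0.3 rad).
It fails at once if the plate leaves its place on the tray (distance between plate and tray above 0.015 m).
It also fails if it takes over 64 s, if anything falls off the work surface, if the arm or the gripper's body presses on something with over 40 N, if the wrist force passes 120 N, or if a joint passes its speed limit or range.

## Working session

There is one attempt and no reset: what is moved stays moved. The work goes in short steps, Python scripts to look and compute and a shell command to move; the robot and the scene stay as the last step left them, time stands still between calls to the robot, and variables do not carry over. Pictures are saved under pics/ and viewed, at most 10 in all, crops included, and the job is handed in when it is done.

```bash
ls; mkdir -p pics; python3 - <<'E'
from bench import status, read_camera, calibration
import cv2, numpy as np
np.set_printoptions(precision=4,suppress=True)
a=read_camera("scene");b=read_camera("top")
cv2.imwrite("pics/scene.png",a[...,::-1]);cv2.imwrite("pics/top.png",b[...,::-1])
for n in("scene","top","wrist"):
    c=calibration(n);print(n,c["K"],c["position"],c["attitude"])
s=status.sense();print(s["position"],s["tcp_rot"],s["time_s"])
E
```

```text
pics
scene [[394.117    0.     278.3213]
 [  0.     394.117  208.4582]
 [  0.       0.       1.    ]] [ 1.3825 -0.3442  0.7051] [[ 0.4177  0.5627 -0.7134]
 [ 0.9083 -0.2393  0.3431]
 [ 0.0223 -0.7913 -0.6111]]
top [[504.2486   0.     280.9786]
 [  0.     504.2486 206.081 ]
 [  0.       0.       1.    ]] [0.5552 0.012  1.7098] [[-0.0166 -0.9984  0.0547]
 [-0.9999  0.0167 -0.0002]
 [-0.0007 -0.0547 -0.9985]]
wrist [[324.1189   0.     280.8778]
 [  0.     324.1189 214.1627]
 [  0.       0.       1.    ]] [ 0.2376 -0.5016  0.3851] [[ 0.2977 -0.9166 -0.2668]
 [-0.9546 -0.2863 -0.0816]
 [-0.0016  0.279  -0.9603]]
[ 0.1635 -0.5247  0.2367] [[ 0.9548  0.2973 -0.0002]
 [ 0.2973 -0.9548  0.0016]
 [ 0.0003 -0.0016 -1.    ]] 0.1
```

View pics/top.png

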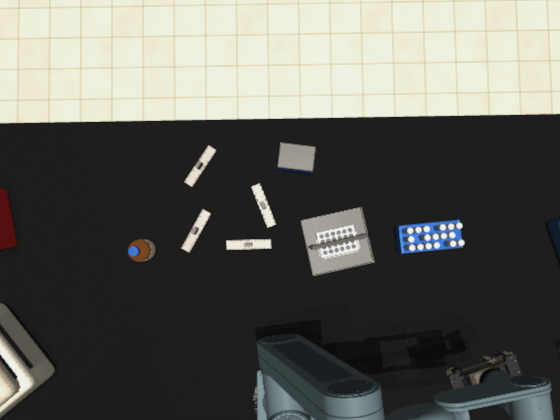

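View pics/scene.png

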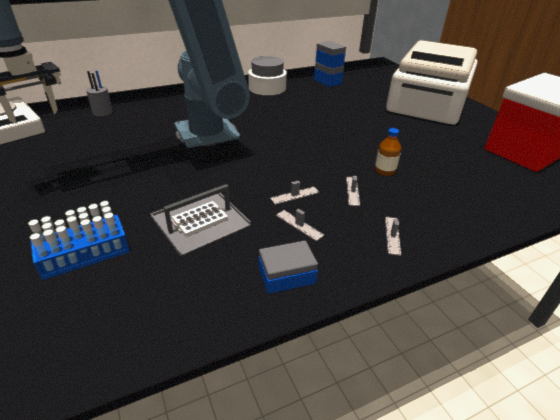

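The top view shows four ruler look-alikes at pixels (200,166), (196,231), (263,205) and (249,244). The tray is at (338,242), the rack at (431,237), the tip box at (297,157) and the bottle at (140,251). (249,244) looks nearest to the base; next I compute the distances and enlarge that area.

```bash
cat > h.py <<'E'
from bench import status, read_camera, calibration
import cv2, numpy as np
np.set_printoptions(precision=4,suppress=True)
def ray(c,px):
    d=np.asarray(c["attitude"])@np.linalg.inv(c["K"])@np.r_[px,1.]; return np.array(c["position"]),d
def plane(c,px,z):
    p,d=ray(c,px); return p+d*(z-p[2])/d[2]
def proj(c,P):
    q=np.asarray(c["K"])@np.asarray(c["attitude"]).T@(np.asarray(P,float)-c["position"]); return q[:2]/q[2]
def tri(obs): # [(cal,px),...]
    A=np.zeros((3,3));b=np.zeros(3)
    for c,px in obs:
        p,d=ray(c,px);d=d/np.linalg.norm(d);M=np.eye(3)-np.outer(d,d);A+=M;b+=M@p
    return np.linalg.solve(A,b)
E
python3 - <<'E'
from h import *
c=calibration("top");s=calibration("scene")
for n,px in dict(r1=(200,166),r2=(196,231),r3=(263,205),r4=(249,244)).items():
    P=plane(c,px,.03);print(n,P,np.hypot(*P[:2]))
for n,px in dict(bottle=(135,252),tip=(297,157),tray=(338,242),rack=(431,237)).items(): print(n,plane(c,px,{'bottle':.15,'tip':.067,'tray':.03,'rack':.1}[n]))
print("r4 grip tri",tri([(c,(248.5,244)),(s,(295.5,186))]))
a=cv2.imread("pics/top.png")[180:280,170:390]; b=cv2.imread("pics/scene.png")[170:270,140:340]
cv2.imwrite("pics/crop.png",np.vstack([cv2.resize(a,(660,300),interpolation=3),cv2.resize(b,(600,300),interpolation=3)[:, :] if 0 else cv2.copyMakeBorder(cv2.resize(b,(600,300),interpolation=3),0,0,0,60,0)]))
E
```

```text
r1 [0.7863 0.2808 0.03  ] 0.8348885126861436
r2 [0.5689 0.2958 0.03  ] 0.6412159047026302
r3 [0.6518 0.0716 0.03  ] 0.6557661100320411
r4 [0.5228 0.12   0.03  ] 0.5364395020483347
bottle [0.5064 0.4641 0.15  ]
tip [ 0.8055 -0.0436  0.067 ]
tray [ 0.5246 -0.1758  0.03  ]
rack [ 0.5368 -0.4645  0.1   ]
r4 grip tri [0.5236 0.1223 0.0382]
```

View pics/crop.png

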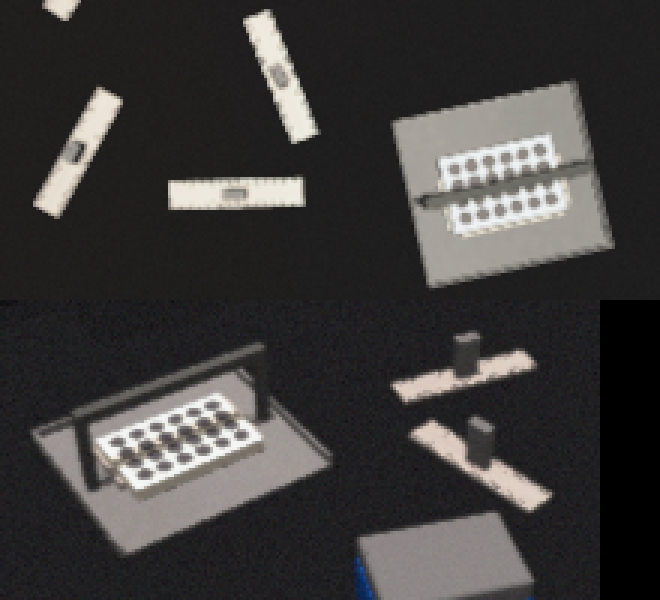

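Pixels (249,244) fit "nearest the base": 0.54 m, against 0.64, 0.66 and 0.83 m for the others. The crop confirms it is a flat ruler with a grey upright grip, its length roughly along world y. The tray is turned about +11°, and it seems to have no rim on the far side. I'll move above the tray and look with the wrist camera.

```bash
python3 -m inch '[{"dr":[0,0,0],"linear":[39,-25,-6],"gripper":0},{"dr":[0,0,0],"linear":[39,-25,-6],"gripper":0},{"dr":[0,0,0],"linear":[39,-25,-6],"gripper":0},{"dr":[0,0,0],"linear":[39,-25,-6],"gripper":0},{"dr":[0,0,0],"linear":[39,-25,-6],"gripper":0}]'
python3 -m inch '[{"dr":[0,0,0],"linear":[39,-25,-6],"gripper":0},{"dr":[0,0,0],"linear":[39,-25,-6],"gripper":0},{"dr":[0,0,0],"linear":[39,-25,-6],"gripper":0},{"dr":[0,0,0],"linear":[39,-25,-6],"gripper":0},{"dr":[0,0,0],"linear":[39,-25,-6],"gripper":0}]'
python3 -m inch '[{"dr":[0,0,0.11],"linear":[0,0,0],"gripper":0},{"dr":[0,0,0],"linear":[0,0,0],"gripper":0},{"dr":[0,0,0],"linear":[0,0,0],"gripper":0},{"dr":[0,0,0],"linear":[0,0,0],"gripper":0},{"dr":[0,0,0],"linear":[0,0,0],"gripper":0}]'
python3 - <<'E'
from h import *
import pickle
c=calibration("wrist");a=read_camera("wrist");cv2.imwrite("pics/w1.png",a[...,::-1]);pickle.dump(c,open("w1.pkl","wb"))
cv2.imwrite("pics/w1b.png",cv2.resize(a[...,::-1],(800,600),interpolation=3))
s=status.sense();print(s["position"],s["tcp_rot"])
E
```

```text
time_s: 0.72
position: [0.3132, -0.3464, 0.2674]
tcp_rot: [[0.955, 0.297, -0.0], [0.297, -0.955, 0.001], [-0.0, -0.001, -1.0]]
wrist_force: [0.2, -0.4, 0.5]
finger_gap: 0.0929
gripper_force: 0.0
time_s: 1.35
position: [0.4622, -0.1691, 0.2973]
tcp_rot: [[0.955, 0.297, -0.001], [0.297, -0.955, 0.0], [-0.0, -0.0, -1.0]]
wrist_force: [0.7, -1.2, -0.1]
finger_gap: 0.093
gripper_force: 0.0
time_s: 1.98
position: [0.4613, -0.171, 0.2974]
tcp_rot: [[0.982, 0.19, -0.0], [0.19, -0.982, 0.0], [-0.0, -0.0, -1.0]]
wrist_force: [-0.6, 0.5, -0.7]
finger_gap: 0.093
gripper_force: 0.0
[ 0.4614 -0.1709  0.2975] [[ 0.9817  0.1902  0.    ]
 [ 0.1902 -0.9817  0.    ]
 [ 0.     -0.     -1.    ]]
```

View pics/w1b.png

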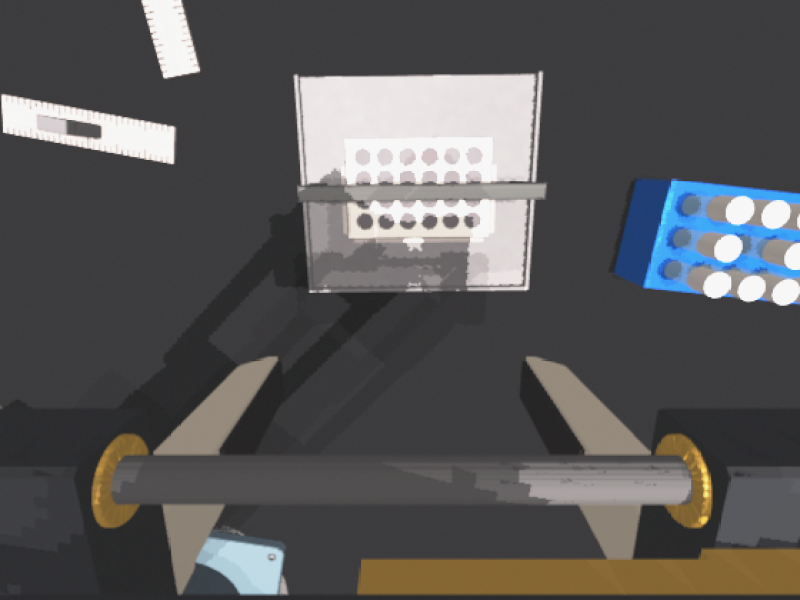

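The wrist view shows the tray spanning (295–545, 73–292) with the handle bar at row 190 and the plate at (345–495, 137–240). The bottom (robot side) has a rim and the top edge seems open. I'll take a second wrist view for triangulation.

```bash
python3 -m inch '[{"dr":[0,0,0],"linear":[20,0,10],"gripper":0},{"dr":[0,0,0],"linear":[20,0,10],"gripper":0},{"dr":[0,0,0],"linear":[20,0,10],"gripper":0},{"dr":[0,0,0],"linear":[0,0,10],"gripper":0},{"dr":[0,0,0],"linear":[0,0,0],"gripper":0}]'
python3 -m inch '[{"dr":[0,0,0],"linear":[0,0,0],"gripper":0},{"dr":[0,0,0],"linear":[0,0,0],"gripper":0},{"dr":[0,0,0],"linear":[0,0,0],"gripper":0},{"dr":[0,0,0],"linear":[0,0,0],"gripper":0},{"dr":[0,0,0],"linear":[0,0,0],"gripper":0}]' >/dev/null
python3 - <<'E'
from h import *
import pickle
c=calibration("wrist");a=read_camera("wrist");cv2.imwrite("pics/w2.png",a[...,::-1]);pickle.dump(c,open("w2.pkl","wb"))
cv2.imwrite("pics/w2b.png",cv2.resize(a[30:300,180:410,::-1],None,fx=2,fy=2,interpolation=3))
b=cv2.imread("pics/w1.png")[40:215,195:395];cv2.imwrite("pics/w1c.png",cv2.resize(b,None,fx=3,fy=3,interpolation=3))
E
```

```text
time_s: 2.65
position: [0.52, -0.1584, 0.2557]
tcp_rot: [[0.982, 0.191, -0.003], [0.191, -0.982, 0.002], [-0.003, -0.002, -1.0]]
wrist_force: [-0.1, 0.2, -0.9]
finger_gap: 0.0925
gripper_force: 0.0
```

View pics/w2b.png

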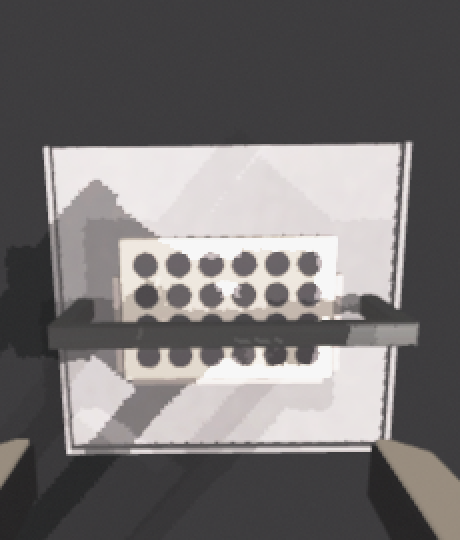

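View pics/w1c.png

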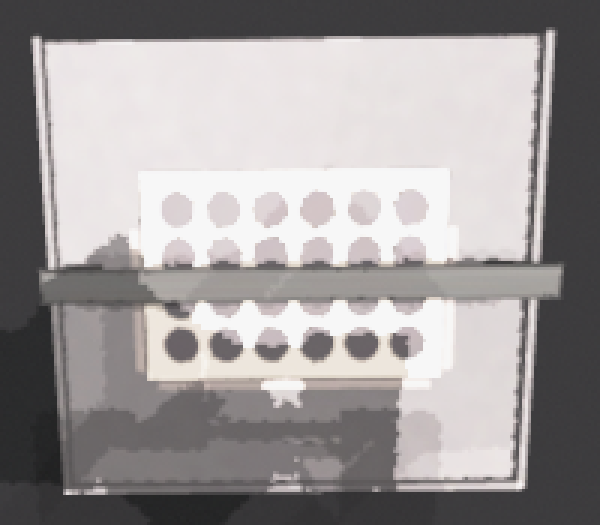

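Both crops show the same layout. Rims are on the left, right and bottom sides and the top side (away from the robot) is open, so tray +x points away from the robot. The stops show at the plate's left, right and bottom. Plate top corners are (120,238), (337,237), (335,381) and (129,380) in w2, and (140,170), (448,170), (441,378) and (150,380) in w1.

```bash
python3 - <<'E'
from h import *
import pickle
c1=pickle.load(open("w1.pkl","rb"));c2=pickle.load(open("w2.pkl","rb"));s=calibration("scene");t=calibration("top")
f1=lambda p:np.array([195+(p[0]-1)/3,40+(p[1]-1)/3]); f2=lambda p:np.array([180+(p[0]-.5)/2,30+(p[1]-.5)/2])
pts=dict(TL=((140,170),(120,238)),TR=((448,170),(337,237)),BR=((441,378),(335,381)),BL=((150,380),(125,380)),
 barL=((41,270),(50,322)),barR=((562,264),(418,318)),
 edgeL=((34,38),(44,147)),edgeR=((554,32),(411,143)),
 floorBL=((65,490),(67,453)),floorBR=((524,488),(392,452)))
for n,(a,b) in pts.items():
    z=.0194 if len(n)==2 else .089 if n[:3]=="bar" else .014
    print(n,"tri",tri([(c1,f1(a)),(c2,f2(b))]),"z",z,plane(c1,f1(a),z)[:2],plane(c2,f2(b),z)[:2])
def rep(c,f,k):
    P={n:plane(c,f(v[k]),.0194)[:2] for n,v in pts.items() if len(n)==2}
    m=sum(P.values())/4; y=(P["TL"]-P["TR"]+P["BL"]-P["BR"]);x=(P["TL"]+P["TR"]-P["BL"]-P["BR"])/2
    print("plate",m,"yaw",np.degrees(np.arctan2(-y[0],y[1])),np.degrees(np.arctan2(x[1],x[0])),"size",np.linalg.norm(x),np.linalg.norm(y)/2)
rep(c1,f1,0);rep(c2,f2,1)
# ruler in w1 (800x600 view, scale .7)
g=lambda p:np.array(p)*.7
R=[plane(c1,g(p),.005)[:2] for p in((3,95),(176,127),(174,163),(3,131))]
print(R,plane(c1,g((51,124)),.051),)
E
```

```text
TL tri [ 0.5557 -0.1028  0.0205] z 0.0194 [ 0.5557 -0.1025] [ 0.5556 -0.103 ]
TR tri [ 0.5803 -0.228   0.017 ] z 0.0194 [ 0.5799 -0.2273] [ 0.5805 -0.2278]
BR tri [ 0.4979 -0.2434  0.0339] z 0.0194 [ 0.4961 -0.2453] [ 0.4944 -0.2485]
BL tri [ 0.4716 -0.1204  0.0241] z 0.0194 [ 0.4709 -0.1204] [ 0.47   -0.1196]
barL tri [ 0.5121 -0.0795  0.0754] z 0.089 [ 0.513  -0.0819] [ 0.5156 -0.0825]
barR tri [ 0.5507 -0.2671  0.0757] z 0.089 [ 0.5502 -0.263 ] [ 0.5526 -0.2621]
edgeL tri [ 0.5974 -0.0517  0.0139] z 0.014 [ 0.5974 -0.0519] [ 0.5974 -0.0517]
edgeR tri [ 0.6397 -0.2576  0.0133] z 0.014 [ 0.6395 -0.2574] [ 0.6396 -0.2574]
floorBL tri [ 0.4152 -0.091   0.0217] z 0.014 [ 0.413  -0.0898] [ 0.4116 -0.09  ]
floorBR tri [ 0.4562 -0.2936  0.0239] z 0.014 [ 0.454  -0.2958] [ 0.4529 -0.2986]
plate [ 0.5257 -0.1739] yaw 11.188629922467543 11.9985038219359 size 0.08618647854846645 0.1272951035705615
plate [ 0.5251 -0.1747] yaw 10.991952774370104 12.288463173503349 size 0.0878268799924391 0.1291954328772263
[array([0.534 , 0.1985]), array([0.5364, 0.0484]), array([0.5052, 0.0484]), array([0.5036, 0.1999])] [0.5198 0.125  0.051 ]
```

```bash
python3 -m inch '[{"dr":[0,0,0],"linear":[9,-46,0],"gripper":0},{"dr":[0,0,0],"linear":[9,-46,0],"gripper":0},{"dr":[0,0,0],"linear":[9,-46,0],"gripper":0},{"dr":[0,0,0],"linear":[9,-46,0],"gripper":0},{"dr":[0,0,0],"linear":[9,-46,0],"gripper":0}]' >/dev/null
python3 -m inch '[{"dr":[0,0,0],"linear":[9,-46,0],"gripper":0},{"dr":[0,0,0.178],"linear":[0,0,20],"gripper":0},{"dr":[0,0,0],"linear":[0,0,30],"gripper":0},{"dr":[0,0,0],"linear":[0,0,30],"gripper":0},{"dr":[0,0,0],"linear":[0,0,0],"gripper":0}]'
python3 -m inch '[{"dr":[0,0,0],"linear":[0,0,0],"gripper":0},{"dr":[0,0,0],"linear":[0,0,0],"gripper":0},{"dr":[0,0,0],"linear":[0,0,0],"gripper":0},{"dr":[0,0,0],"linear":[0,0,0],"gripper":0},{"dr":[0,0,0],"linear":[0,0,0],"gripper":0}]' | head -3
python3 - <<'E'
from h import *
import pickle
c=calibration("wrist");a=read_camera("wrist");cv2.imwrite("pics/w3.png",a[...,::-1]);pickle.dump(c,open("w3.pkl","wb"))
s=status.sense();print(s["position"],s["tcp_rot"])
E
```

```text
time_s: 4.58
position: [0.5191, 0.1222, 0.1754]
tcp_rot: [[1.0, 0.014, -0.005], [0.014, -1.0, -0.0], [-0.005, 0.0, -1.0]]
wrist_force: [-0.9, 0.8, -0.2]
finger_gap: 0.093
gripper_force: 0.0
time_s: 5.2
position: [0.5209, 0.1221, 0.1777]
tcp_rot: [[1.0, 0.014, 0.0], [0.014, -1.0, -0.0], [0.0, 0.0, -1.0]]
[0.5209 0.1222 0.1776] [[ 0.9999  0.0138  0.0002]
 [ 0.0138 -0.9999  0.    ]
 [ 0.0002 -0.     -1.    ]]
```

View pics/w3.png

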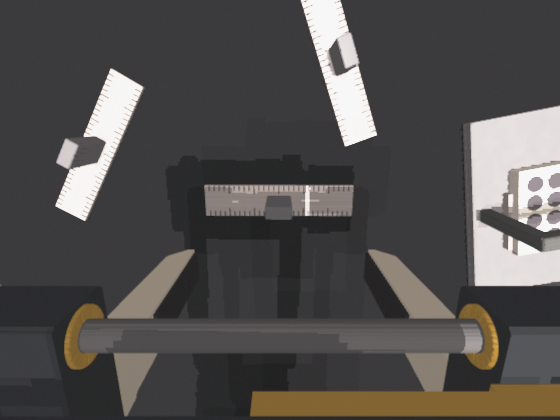

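The ruler in w3 has corners (205,185), (353,185), (352,217) and (206,217). The top face of its grip is about (265–292, 208–219).

```bash
python3 - <<'E'
from h import *
import pickle
c=pickle.load(open("w3.pkl","rb"));t=calibration("top");s=calibration("scene")
a=cv2.imread("pics/w3.png",0); m=(a>85).astype(np.uint8); m[:, :200]=0;m[:,360:]=0;m[:178]=0;m[224:]=0
ct=max(cv2.findContours(cv2.morphologyEx(m,3,np.ones((9,9))),0,2)[0],key=cv2.contourArea)[:,0]
W=np.array([plane(c,p,.005)[:2] for p in ct]); r=cv2.minAreaRect((W*1000).astype(np.float32));print(r)
for p in((205,185),(353,185),(352,217),(206,217)): print(plane(c,np.array(p,float),.005)[:2])
print("grip top",plane(c,np.array((278.5,213.5)),.051))
print("grip tri (top-face centre)",tri([(c,(278.5,213.5)),(s,(295.5,183))]))
E
```

```text
((518.4138793945312, 124.7150650024414), (34.664154052734375, 150.59646606445312), 0.8166894316673279)
[0.5347 0.1988]
[0.5368 0.0501]
[0.5032 0.0485]
[0.5011 0.1995]
grip top [0.5192 0.1244 0.051 ]
grip tri (top-face centre) [0.5181 0.1252 0.0451]
```

```bash
python3 -m inch '[{"dr":[0,0,0],"linear":[-2,-2,30],"gripper":0},{"dr":[0,0,0],"linear":[0,0,30],"gripper":0},{"dr":[0,0,0],"linear":[0,0,30],"gripper":0},{"dr":[0,0,0],"linear":[0,0,26],"gripper":0},{"dr":[0,0,0],"linear":[0,0,20],"gripper":0}]' >/dev/null
python3 -m inch '[{"dr":[0,0,0],"linear":[0,0,0],"gripper":0},{"dr":[0,0,0],"linear":[0,0,0],"gripper":0},{"dr":[0,0,0],"linear":[0,0,0],"gripper":0.8},{"dr":[0,0,0],"linear":[0,0,0],"gripper":0.8},{"dr":[0,0,0],"linear":[0,0,0],"gripper":0.8}]'
python3 -m inch '[{"dr":[0,0,0],"linear":[0,0,0],"gripper":1},{"dr":[0,0,0],"linear":[0,0,0],"gripper":1},{"dr":[0,0,0],"linear":[0,0,0],"gripper":1},{"dr":[0,0,0],"linear":[0,0,0],"gripper":1},{"dr":[0,0,0],"linear":[0,0,0],"gripper":1}]'
```

```text
time_s: 6.5
position: [0.5191, 0.1242, 0.0419]
tcp_rot: [[1.0, 0.014, 0.001], [0.014, -1.0, 0.0], [0.001, -0.0, -1.0]]
wrist_force: [-0.6, 0.2, 0.3]
finger_gap: 0.0672
gripper_force: 0.0
time_s: 7.12
position: [0.5188, 0.1241, 0.0414]
tcp_rot: [[1.0, 0.014, -0.0], [0.014, -1.0, 0.0], [-0.0, -0.0, -1.0]]
wrist_force: [0.8, -0.2, -0.2]
finger_gap: 0.0236
gripper_force: 30.0
```

```bash
python3 -m inch '[{"dr":[0,0,0],"linear":[0,0,-10],"gripper":1},{"dr":[0,0,0],"linear":[0,0,-30],"gripper":1},{"dr":[0,0,0],"linear":[0,0,-30],"gripper":1},{"dr":[0,0,0],"linear":[0,0,-30],"gripper":1},{"dr":[0,0,0],"linear":[0,0,-20],"gripper":1}]' 
python3 -m inch '[{"dr":[0,0,0],"linear":[6.5,28.6,0],"gripper":1},{"dr":[0,0,0],"linear":[6.5,28.6,0],"gripper":1},{"dr":[0,0,0],"linear":[6.5,28.6,0],"gripper":1},{"dr":[0,0,0],"linear":[6.5,28.6,0],"gripper":1},{"dr":[0,0,0],"linear":[6.5,28.6,0],"gripper":1}]' >/dev/null
python3 -m inch '[{"dr":[0,0,0],"linear":[6.5,28.6,0],"gripper":1},{"dr":[0,0,0],"linear":[6.5,28.6,0],"gripper":1},{"dr":[0,0,0],"linear":[6.5,28.6,0],"gripper":1},{"dr":[0,0,0],"linear":[6.5,28.6,0],"gripper":1},{"dr":[0,0,0],"linear":[6.5,28.6,0],"gripper":1}]' >/dev/null
python3 -m inch '[{"dr":[0,0,-0.091],"linear":[0,0,0],"gripper":1},{"dr":[0,0,-0.091],"linear":[0,0,0],"gripper":1},{"dr":[0,0,0],"linear":[0,0,0],"gripper":1},{"dr":[0,0,0],"linear":[0,0,0],"gripper":1},{"dr":[0,0,0],"linear":[0,0,0],"gripper":1}]' >/dev/null
python3 -m inch '[{"dr":[0,0,0],"linear":[0,0,0],"gripper":1},{"dr":[0,0,0],"linear":[0,0,0],"gripper":1},{"dr":[0,0,0],"linear":[0,0,0],"gripper":1},{"dr":[0,0,0],"linear":[0,0,0],"gripper":1},{"dr":[0,0,0],"linear":[0,0,0],"gripper":1}]'
python3 - <<'E'
from h import *
import pickle
c=calibration("wrist");a=read_camera("wrist");cv2.imwrite("pics/w4.png",a[...,::-1]);pickle.dump(c,open("w4.pkl","wb"))
cv2.imwrite("pics/w4b.png",cv2.resize(a[100:350,130:430,::-1],(780,650)[:1]+(600,)) if 0 else cv2.resize(a[100:325,130:430,::-1],(800,600),interpolation=3))
E
```

```text
time_s: 7.75
position: [0.5193, 0.1242, 0.1637]
tcp_rot: [[1.0, 0.014, 0.002], [0.014, -1.0, 0.0], [0.002, -0.0, -1.0]]
wrist_force: [0.4, -0.4, -2.0]
finger_gap: 0.0234
gripper_force: 30.0
time_s: 10.25
position: [0.5878, -0.161, 0.1614]
tcp_rot: [[0.981, 0.195, -0.0], [0.195, -0.981, 0.0], [-0.0, -0.0, -1.0]]
wrist_force: [0.3, -0.4, -1.2]
finger_gap: 0.0236
gripper_force: 30.0
```

View pics/w4b.png

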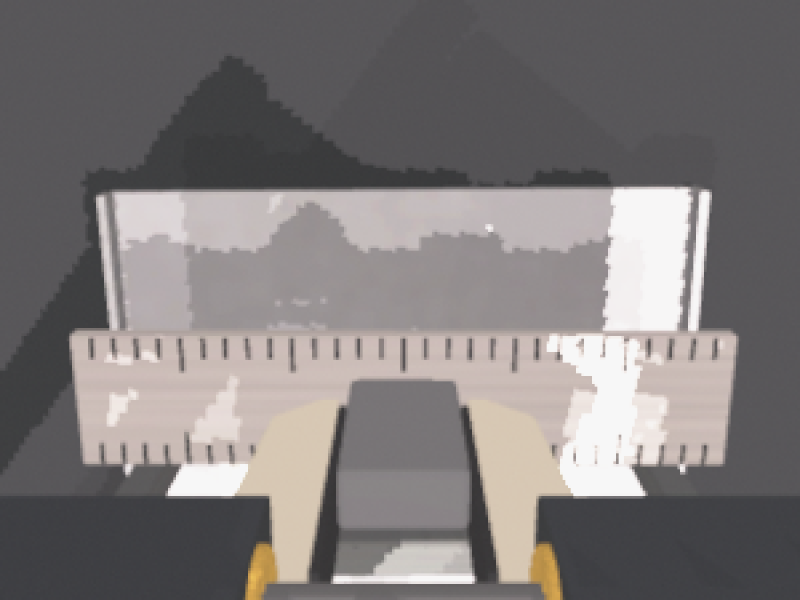

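The ruler (72–737, 331–465) hangs parallel to the tray's open edge (row 188) and is roughly centred over the tray (97–711). Next I compute the offsets.

```bash
python3 - <<'E'
from h import *
import pickle
c=pickle.load(open("w4.pkl","rb")); s=status.sense(); R=np.array(s["tcp_rot"]);p=np.array(s["position"])
f=lambda q:np.array([130+(q[0]+.5)*.375-.5,100+(q[1]+.5)*.375-.5])
C=np.array([plane(c,f(q),p[2]-.041+.005) for q in((71,331),(737,332),(724,465),(83,465))])
L=(C-p)@R*1000;print("ruler corners tool",L[:,:2],L.mean(0))
E=np.array([plane(c,f(q),z) for q,z in(((97,191),.014),((711,189),.014),((120,188),.005),((690,187),.005))]);print("tray edge world",E)
pc=np.array([.526,-.1738,0]);th=np.radians(11.25);X=np.array([np.cos(th),np.sin(th),0]);Y=np.array([-X[1],X[0],0])
print("edge rel plate",(E-pc)@X,(E-pc)@Y,"tcp rel",(p-pc)@X,(p-pc)@Y,"yaw",np.degrees(np.arctan2(R[1,0],R[0,0])), "edge yaw",np.degrees(np.arctan2(*((E[0]-E[1])[:2]*[-1,1]))))
rc=C.mean(0);print("ruler rel plate",(rc-pc)@X,(rc-pc)@Y)
E
```

```text
ruler corners tool [[ 18.0388 -74.6665]
 [ 17.8675  74.6122]
 [-14.9495  75.1153]
 [-15.0133 -75.383 ]] [ 1.4859 -0.0805 35.9999]
tray edge world [[ 0.5991 -0.0513  0.014 ]
 [ 0.6409 -0.2578  0.014 ]
 [ 0.5998 -0.0563  0.005 ]
 [ 0.6394 -0.2538  0.005 ]]
edge rel plate [0.0956 0.0963 0.0953 0.0956] [ 0.1059 -0.1048  0.1008 -0.1005] tcp rel 0.06309251023901144 0.0005577074543500656 yaw 11.22026521889937 edge yaw 11.43239041989805
ruler rel plate 0.06457708697130887 0.0006389873562929541
```

```bash
python3 -m inch '[{"dr":[0,0,0.0],"linear":[-3,0,0],"gripper":1},{"dr":[0,0,0],"linear":[0,0,25],"gripper":1},{"dr":[0,0,0],"linear":[0,0,25],"gripper":1},{"dr":[0,0,0],"linear":[0,0,25],"gripper":1},{"dr":[0,0,0],"linear":[0,0,20],"gripper":1}]' >/dev/null
python3 -m inch '[{"dr":[0,0,0],"linear":[0,0,10],"gripper":1},{"dr":[0,0,0],"linear":[0,0,6],"gripper":1},{"dr":[0,0,0],"linear":[0,0,3],"gripper":1},{"dr":[0,0,0],"linear":[0,0,0],"gripper":1},{"dr":[0,0,0],"linear":[0,0,0],"gripper":1}]'
python3 -m inch '[{"dr":[0,0,0],"linear":[-0.5,0,0],"gripper":1},{"dr":[0,0,0],"linear":[-0.5,0,0],"gripper":1},{"dr":[0,0,0],"linear":[-0.5,0,0],"gripper":1},{"dr":[0,0,0],"linear":[0,0,0],"gripper":1},{"dr":[0,0,0],"linear":[0,0,0],"gripper":1}]'
python3 - <<'E'
from h import *
import pickle
c=calibration("wrist");a=read_camera("wrist");cv2.imwrite("pics/w5.png",a[...,::-1]);pickle.dump(c,open("w5.pkl","wb"))
cv2.imwrite("pics/w5b.png",cv2.resize(a[100:325,130:430,::-1],(800,600),interpolation=3))
E
```

```text
time_s: 11.55
position: [0.5852, -0.1617, 0.048]
tcp_rot: [[0.981, 0.195, 0.001], [0.195, -0.981, -0.0], [0.001, 0.001, -1.0]]
wrist_force: [0.4, 0.5, -0.6]
finger_gap: 0.0239
gripper_force: 30.0
time_s: 12.18
position: [0.5833, -0.1618, 0.0474]
tcp_rot: [[0.981, 0.195, -0.0], [0.195, -0.981, 0.0], [-0.0, -0.0, -1.0]]
wrist_force: [-0.0, 0.9, -1.0]
finger_gap: 0.0235
gripper_force: 30.0
```

View pics/w5b.png

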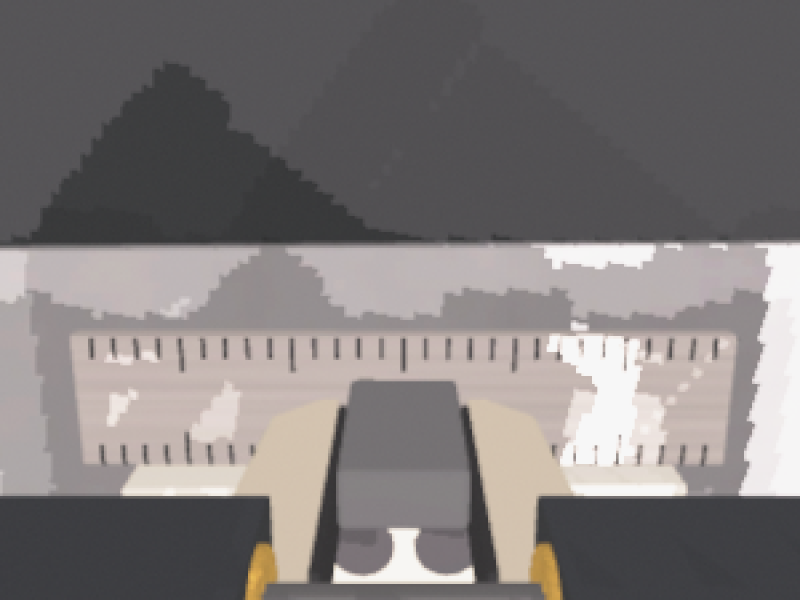

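The ruler (72–737, 332–465) now sits parallel to the tray edge (row 243), right in front of the plate (122–688, row 465 and below). I'll close the last gap in small steps and watch the force.

```bash
python3 -m inch '[{"dr":[0,0,0],"linear":[-0.5,0,0.3],"gripper":1},{"dr":[0,0,0],"linear":[-0.5,0,0.3],"gripper":1},{"dr":[0,0,0],"linear":[0,0,0],"gripper":1},{"dr":[0,0,0],"linear":[0,0,0],"gripper":1},{"dr":[0,0,0],"linear":[0,0,0],"gripper":1}]' | grep -E "pos|force"
python3 -m inch '[{"dr":[0,0,0],"linear":[-0.5,0,0],"gripper":1},{"dr":[0,0,0],"linear":[-0.5,0,0],"gripper":1},{"dr":[0,0,0],"linear":[0,0,0],"gripper":1},{"dr":[0,0,0],"linear":[0,0,0],"gripper":1},{"dr":[0,0,0],"linear":[0,0,0],"gripper":1}]' | grep -E "pos|force"
```

```text
position: [0.5824, -0.1621, 0.0469]
wrist_force: [0.0, -0.1, -1.5]
gripper_force: 30.0
position: [0.5814, -0.1622, 0.0468]
wrist_force: [0.7, 0.8, -1.5]
gripper_force: 30.0
```

```bash
python3 -m inch '[{"dr":[0,0,0],"linear":[-0.5,0,0],"gripper":1},{"dr":[0,0,0],"linear":[-0.5,0,0],"gripper":1},{"dr":[0,0,0],"linear":[0,0,0],"gripper":1},{"dr":[0,0,0],"linear":[0,0,0],"gripper":1},{"dr":[0,0,0],"linear":[0,0,0],"gripper":1}]' | grep -E "pos|force"
python3 - <<'E'
from h import *
import pickle
F=[]
c=calibration("wrist");a=read_camera("wrist");cv2.imwrite("pics/w6.png",a[...,::-1]);pickle.dump(c,open("w6.pkl","wb"))
b=cv2.imread("pics/w5.png")
g=lambda im:cv2.resize(im[170:310,130:430],(800,298),interpolation=3)
cv2.imwrite("pics/w6b.png",np.vstack([g(b),g(a[...,::-1])]))
print(status.sense()["wrist_force"])
# tray front edge row shift between w5 and w6 vs arm motion
for im in (b,a[...,::-1]):
    G=cv2.cvtColor(np.ascontiguousarray(im),6).astype(float)
    col=G[:,250:270].mean(1);r=180+np.argmax(np.diff(col[180:205]));print(r,col[r-1:r+3])
E
```

```text
position: [0.5805, -0.1624, 0.0469]
wrist_force: [2.8, 1.0, -1.0]
gripper_force: 30.0
[ 2.4986  1.8269 -1.6009]
191 [ 70.45 106.85 149.95 179.65]
187 [ 62.25  96.25 145.2  175.  ]
```

View pics/w6b.png

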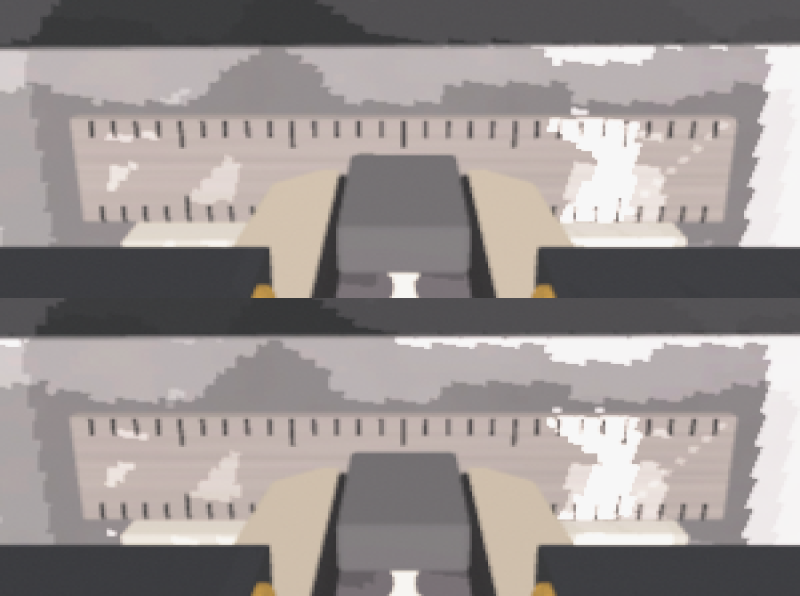

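The push now reads about 3 N, so the ruler is flush and the plate is against its stop; the tray edge has not moved. I'll relieve the push slightly, set the ruler down and release.

```bash
python3 -m inch '[{"dr":[0,0,0],"linear":[0.2,0,0.5],"gripper":1},{"dr":[0,0,0],"linear":[0,0,0],"gripper":1},{"dr":[0,0,0],"linear":[0,0,0],"gripper":1},{"dr":[0,0,0],"linear":[0,0,0],"gripper":0.55},{"dr":[0,0,0],"linear":[0,0,0],"gripper":0.55}]' | grep -E "pos|force|gap"
python3 -m inch '[{"dr":[0,0,0],"linear":[0,0,0],"gripper":0.5},{"dr":[0,0,0],"linear":[0,0,0],"gripper":0.5},{"dr":[0,0,0],"linear":[0,0,0],"gripper":0.5},{"dr":[0,0,0],"linear":[0,0,0],"gripper":0.5},{"dr":[0,0,0],"linear":[0,0,0],"gripper":0.5}]' | grep -E "pos|force|gap"
python3 -m inch '[{"dr":[0,0,0],"linear":[0,0,-10],"gripper":0.5},{"dr":[0,0,0],"linear":[0,0,-20],"gripper":0.5},{"dr":[0,0,0],"linear":[0,0,-35],"gripper":0.5},{"dr":[0,0,0],"linear":[0,0,-40],"gripper":0.5},{"dr":[0,0,0],"linear":[0,0,-40],"gripper":0}]' | grep -E "pos|force|gap"
python3 -m inch '[{"dr":[0,0,0],"linear":[0,0,-40],"gripper":0},{"dr":[0,0,0],"linear":[-30,0,-10],"gripper":0},{"dr":[0,0,0],"linear":[-30,0,0],"gripper":0},{"dr":[0,0,0],"linear":[0,0,0],"gripper":0},{"dr":[0,0,0],"linear":[0,0,0],"gripper":0}]' >/dev/null
python3 -m inch '[{"dr":[0,0,0],"linear":[0,0,0],"gripper":0},{"dr":[0,0,0],"linear":[0,0,0],"gripper":0},{"dr":[0,0,0],"linear":[0,0,0],"gripper":0},{"dr":[0,0,0],"linear":[0,0,0],"gripper":0},{"dr":[0,0,0],"linear":[0,0,0],"gripper":0}]' | grep -E "time|pos|force|gap"
python3 - <<'E'
from h import *
import pickle
c=calibration("wrist");a=read_camera("wrist");cv2.imwrite("pics/w7.png",a[...,::-1]);pickle.dump(c,open("w7.pkl","wb"))
# metric rectified map at z=.0194: 1 px = 1 mm, plate frame; print profile along plate x at several y
pc=np.array([.526,-.1738,.0194]);th=np.radians(11.3);X=np.array([np.cos(th),np.sin(th),0]);Y=np.array([-X[1],X[0],0])
G=cv2.cvtColor(a,cv2.COLOR_RGB2GRAY).astype(np.float32)
def prof(yy,z,xs):
    pts=[np.mean([cv2.remap(G,*[np.float32([[v]]) for v in proj(c,[*(pc+X*x/1e3+Y*(y+d)/1e3)[:2],z])],1)[0,0] for d in(-1,0,1)]) for x in xs for y in[yy]]
    return np.array(pts).astype(int)
xs=np.arange(30,104,1)
for y in(-72,-55,-30,30,55,72): print(y,"z.005+5:",prof(y,.010,xs))
E
```

```text
position: [0.5801, -0.1624, 0.0462]
wrist_force: [-0.2, 0.4, 0.1]
finger_gap: 0.0389
gripper_force: 0.0
position: [0.5806, -0.1624, 0.0464]
wrist_force: [0.5, 0.1, 0.4]
finger_gap: 0.0465
gripper_force: 0.0
position: [0.5806, -0.1623, 0.1934]
wrist_force: [1.0, -0.2, -0.2]
finger_gap: 0.0525
gripper_force: 0.0
time_s: 17.27
position: [0.5218, -0.174, 0.2413]
wrist_force: [-0.2, 0.2, 0.1]
finger_gap: 0.0926
gripper_force: 0.0
-72 z.005+5: [219 219 219 219 219 219 218 219 219 218 199 234 245 246 246 246 246 246
 246 246 246 247 247 247 247 247 247 247 247 247 247 247 247 247 247 246
 246 246 246 247 247 247 246 239 233 230 230 230 230 230 229 229 229 228
 228 229 230 230 230 230 230 229 229 229 197 118  61  61  61  61  61  61
  61  60]
-55 z.005+5: [183 217 229 243 247 247 247 247 247 246 240 203 219 236 240 238 239 246
 246 247 247 247 247 247 247 247 247 247 247 247 247 247 247 247 247 247
 247 246 245 244 240 236 236 232 230 229 229 229 229 229 230 230 230 230
 230 230 230 230 230 230 230 230 229 226 188 114  61  61  61  61  61  61
  61  61]
-30 z.005+5: [103 103 168 214 239 247 247
[... 515 characters left out ...]
32 232 232 232 232 232 233 209 141  73  61  60  62  61  61  61
  61  61]
55 z.005+5: [126 170 215 230 233 233 232 232 233 233 204 174 163 159 154 153 156 173
 181 188 202 212 215 215 215 215 215 216 216 215 211 210 212 215 215 214
 212 205 192 188 187 203 216 221 225 231 233 233 233 232 232 232 233 233
 233 233 233 233 233 233 233 233 234 210 138  71  61  61  61  61  61  61
  61  61]
72 z.005+5: [142 142 142 143 143 143 142 139 138 138 127 140 154 159 161 163 167 181
 187 199 209 214 215 216 216 215 215 215 216 215 213 211 212 214 216 215
 215 235 236 242 244 244 242 236 233 232 232 232 232 232 232 232 232 233
 233 233 234 234 234 234 233 233 233 206 131  62  61  60  61  61  61  61
  61  61]
```

The ruler is let go. Its near edge lies at plate-frame x ≈ 40.5 mm at both ends, which matches the plate's edge, so it is flush and parallel. Now the handle: I check joint 6 for the 90° turn.

```bash
python3 - <<'E'
from h import *
import pickle
s=status.sense();print(s["joint_positions"],s["position"])
# bar position from w7: profile of gray across bar at z=.089
c=pickle.load(open("w7.pkl","rb"));G=cv2.cvtColor(cv2.imread("pics/w7.png"),6).astype(np.float32)
pc=np.array([.526,-.1738,0]);th=np.radians(11.3);X=np.array([np.cos(th),np.sin(th),0]);Y=np.array([-X[1],X[0],0])
for y in(-85,-45,45,85):
    print(y,[int(cv2.remap(G,*[np.float32([[v]]) for v in proj(c,[*(pc+X*x/1e3+Y*y/1e3)[:2],.089])],1)[0,0]) for x in range(-20,21)])
E
```

```text
[-30.0667  14.6749  87.5871   0.0026  77.7419  48.715 ] [ 0.5218 -0.174   0.2413]
-85 [94, 92, 96, 98, 91, 87, 84, 80, 70, 76, 79, 79, 78, 87, 108, 129, 133, 130, 130, 133, 133, 133, 137, 140, 124, 109, 82, 65, 65, 66, 65, 64, 64, 66, 58, 63, 71, 73, 72, 75, 77]
-45 [247, 247, 247, 247, 244, 213, 178, 160, 137, 126, 126, 137, 160, 157, 114, 78, 73, 73, 72, 73, 72, 73, 74, 74, 74, 71, 66, 69, 132, 176, 185, 186, 186, 186, 186, 184, 175, 158, 155, 164, 173]
45 [219, 219, 219, 216, 211, 189, 148, 111, 94, 90, 90, 91, 99, 109, 96, 79, 75, 74, 75, 74, 74, 74, 74, 74, 73, 69, 66, 73, 114, 150, 179, 186, 186, 191, 211, 191, 139, 106, 101, 102, 103]
85 [104, 108, 101, 112, 120, 118, 106, 96, 87, 84, 80, 76, 75, 75, 78, 86, 87, 86, 88, 88, 88, 88, 88, 86, 83, 72, 66, 64, 64, 65, 64, 61, 80, 91, 87, 81, 84, 80, 79, 85, 83]
```

```bash
python3 -m inch '[{"dr":[0,0,0],"linear":[3.5,0.6,0],"gripper":0.5},{"dr":[0,0,-0.175],"linear":[0,0,0],"gripper":0.5},{"dr":[0,0,-0.175],"linear":[0,0,0],"gripper":0.5},{"dr":[0,0,-0.175],"linear":[0,0,0],"gripper":0.5},{"dr":[0,0,-0.175],"linear":[0,0,0],"gripper":0.5}]' >/dev/null
python3 -m inch '[{"dr":[0,0,-0.175],"linear":[0,0,0],"gripper":0.5},{"dr":[0,0,-0.175],"linear":[0,0,0],"gripper":0.5},{"dr":[0,0,-0.175],"linear":[0,0,0],"gripper":0.5},{"dr":[0,0,-0.175],"linear":[0,0,0],"gripper":0.5},{"dr":[0,0,-0.173],"linear":[0,0,0],"gripper":0.5}]' >/dev/null
python3 -m inch '[{"dr":[0,0,0],"linear":[0,0,0],"gripper":0.5},{"dr":[0,0,0],"linear":[0,0,0],"gripper":0.5},{"dr":[0,0,0],"linear":[0,0,0],"gripper":0.5},{"dr":[0,0,0],"linear":[0,0,0],"gripper":0.5},{"dr":[0,0,0],"linear":[0,0,0],"gripper":0.5}]'
python3 - <<'E'
from h import *
import pickle
c=calibration("wrist");a=read_camera("wrist");cv2.imwrite("pics/w8.png",a[...,::-1])
G=cv2.cvtColor(a,7).astype(np.float32);s=status.sense();p=np.array(s["position"]);R=np.array(s["tcp_rot"])
for d in(20,40,60): # along tool x, profile along tool y at z=.089
    print(d,[int(cv2.remap(G,*[np.float32([[v]]) for v in proj(c,[*(p+R[:,0]*d/1e3+R[:,1]*y/1e3)[:2],.089])],1)[0,0]) for y in range(-20,21)])
E
```

```text
time_s: 19.2
position: [0.5253, -0.1739, 0.2414]
tcp_rot: [[-0.196, 0.981, 0.0], [0.981, 0.196, 0.0], [0.0, 0.0, -1.0]]
wrist_force: [-0.3, -0.5, -0.7]
finger_gap: 0.0466
gripper_force: 0.0
20 [85, 100, 162, 201, 206, 207, 164, 105, 85, 85, 84, 84, 84, 82, 83, 89, 97, 100, 99, 99, 99, 97, 97, 98, 97, 91, 82, 82, 84, 85, 86, 99, 147, 191, 206, 207, 177, 118, 86, 85, 84]
40 [107, 106, 135, 202, 230, 219, 162, 112, 106, 106, 106, 106, 106, 103, 93, 92, 99, 100, 100, 99, 99, 99, 98, 98, 97, 91, 83, 90, 102, 104, 104, 104, 119, 211, 233, 216, 156, 100, 87, 86, 86]
60 [201, 231, 234, 234, 234, 234, 234, 226, 201, 167, 133, 123, 120, 122, 104, 87, 85, 85, 93, 103, 105, 107, 108, 108, 107, 104, 118, 142, 154, 170, 206, 233, 240, 242, 242, 245, 246, 246, 236, 196, 167]
```

```bash
python3 -m inch '[{"dr":[0,0,0],"linear":[0,0,35],"gripper":0.5},{"dr":[0,0,0],"linear":[0,0,35],"gripper":0.5},{"dr":[0,0,0],"linear":[0,0,30],"gripper":0.5},{"dr":[0,0,0],"linear":[0,0,20],"gripper":0.5},{"dr":[0,0,0],"linear":[0,0,20],"gripper":0.5}]' >/dev/null
python3 -m inch '[{"dr":[0,0,0],"linear":[0,0,15],"gripper":0.5},{"dr":[0,0,0],"linear":[0,0,4],"gripper":0.5},{"dr":[0,0,0],"linear":[0,0,0],"gripper":0.5},{"dr":[0,0,0],"linear":[0,0,0],"gripper":0.5},{"dr":[0,0,0],"linear":[0,0,0],"gripper":0.7}]'
python3 -m inch '[{"dr":[0,0,0],"linear":[0,0,0],"gripper":0.75},{"dr":[0,0,0],"linear":[0,0,0],"gripper":0.8},{"dr":[0,0,0],"linear":[0,0,0],"gripper":0.84},{"dr":[0,0,0],"linear":[0,0,0],"gripper":0.88},{"dr":[0,0,0],"linear":[0,0,0],"gripper":1}]'
python3 -m inch '[{"dr":[0,0,0],"linear":[0,0,0],"gripper":1},{"dr":[0,0,0],"linear":[0,0,0],"gripper":1},{"dr":[0,0,0],"linear":[0,0,0],"gripper":1},{"dr":[0,0,0],"linear":[0,0,0],"gripper":1},{"dr":[0,0,0],"linear":[0,0,0],"gripper":1}]'
```

```text
time_s: 20.5
position: [0.5257, -0.1742, 0.083]
tcp_rot: [[-0.197, 0.98, 0.001], [0.98, 0.197, -0.001], [-0.001, 0.001, -1.0]]
wrist_force: [-0.8, 0.1, 0.5]
finger_gap: 0.0406
gripper_force: 0.0
time_s: 21.12
position: [0.5256, -0.1739, 0.0823]
tcp_rot: [[-0.197, 0.98, 0.0], [0.98, 0.197, 0.0], [-0.0, 0.0, -1.0]]
wrist_force: [1.2, 0.8, -0.8]
finger_gap: 0.0117
gripper_force: 30.0
time_s: 21.75
position: [0.5256, -0.1739, 0.0824]
tcp_rot: [[-0.197, 0.98, 0.0], [0.98, 0.197, 0.0], [-0.0, 0.0, -1.0]]
wrist_force: [2.5, 1.5, -2.3]
finger_gap: 0.0118
gripper_force: 30.0
```

```bash
python3 -m inch '[{"dr":[0,0,0],"linear":[0,0,-1],"gripper":1},{"dr":[0,0,0],"linear":[0,0,-2],"gripper":1},{"dr":[0,0,0],"linear":[0,0,-3],"gripper":1},{"dr":[0,0,0],"linear":[0,0,-4],"gripper":1},{"dr":[0,0,0],"linear":[0,0,-4],"gripper":1}]'
python3 -m inch '[{"dr":[0,0,0],"linear":[0,0,-6],"gripper":1},{"dr":[0,0,0],"linear":[0,0,-7],"gripper":1},{"dr":[0,0,0],"linear":[0,0,-7],"gripper":1},{"dr":[0,0,0],"linear":[0,0,-7],"gripper":1},{"dr":[0,0,0],"linear":[0,0,-7],"gripper":1}]' >/dev/null
python3 -m inch '[{"dr":[0,0,0],"linear":[0,0,-7],"gripper":1},{"dr":[0,0,0],"linear":[0,0,-7],"gripper":1},{"dr":[0,0,0],"linear":[0,0,-7],"gripper":1},{"dr":[0,0,0],"linear":[0,0,-7],"gripper":1},{"dr":[0,0,0],"linear":[0,0,-7],"gripper":1}]'
python3 -m inch '[{"dr":[0,0,0],"linear":[0,0,-7],"gripper":1},{"dr":[0,0,0],"linear":[0,0,-7],"gripper":1},{"dr":[0,0,0],"linear":[0,0,-7],"gripper":1},{"dr":[0,0,0],"linear":[0,0,-7],"gripper":1},{"dr":[0,0,0],"linear":[0,0,-7],"gripper":1}]' >/dev/null
python3 -m inch '[{"dr":[0,0,0],"linear":[0,0,-7],"gripper":1},{"dr":[0,0,0],"linear":[0,0,-6],"gripper":1},{"dr":[0,0,0],"linear":[0,0,-5],"gripper":1},{"dr":[0,0,0],"linear":[0,0,-3],"gripper":1},{"dr":[0,0,0],"linear":[0,0,-1],"gripper":1}]' >/dev/null
python3 -m inch '[{"dr":[0,0,0],"linear":[0,0,0],"gripper":1},{"dr":[0,0,0],"linear":[0,0,0],"gripper":1},{"dr":[0,0,0],"linear":[0,0,0],"gripper":1},{"dr":[0,0,0],"linear":[0,0,0],"gripper":1},{"dr":[0,0,0],"linear":[0,0,0],"gripper":1}]'
python3 -m inch '[{"dr":[0,0,0],"linear":[0,0,0],"gripper":1},{"dr":[0,0,0],"linear":[0,0,0],"gripper":1},{"dr":[0,0,0],"linear":[0,0,0],"gripper":1},{"dr":[0,0,0],"linear":[0,0,0],"gripper":1},{"dr":[0,0,0],"linear":[0,0,0],"gripper":1}]'
python3 - <<'E'
from h import *
for n in("scene","top","wrist"): cv2.imwrite(f"pics/end_{n}.png",read_camera(n)[...,::-1])
s=status.sense();p=np.array(s["position"]);R=np.array(s["tcp_rot"]);print(s["wrist_torque"],s["qvel"])
# level and layout check in wrist image: positions in tray frame (X=tool y, Y=tool x) of ruler/tray edges, plate at tray height
a=cv2.imread("pics/end_wrist.png",0).astype(np.float32);c=calibration("wrist");o=p-[0,0,.082]
def prof(y,z,xs): return [int(cv2.remap(a,*[np.float32([[v]]) for v in proj(c,o+R[:,1]*x/1e3+R[:,0]*y/1e3+[0,0,z])],1)[0,0]) for x in xs]
for y in(30,50,70): print(y,prof(y,.010,range(30,104,1)))
for x in(50,70): print("along y at x",x,[int(v) for y in range(60,112,2) for v in prof(y,.010,[x])])
E
```

```text
time_s: 22.38
position: [0.5252, -0.1739, 0.0966]
tcp_rot: [[-0.197, 0.98, -0.0], [0.98, 0.197, 0.0], [0.0, -0.0, -1.0]]
wrist_force: [-0.9, -0.6, -8.3]
finger_gap: 0.0118
gripper_force: 30.0
time_s: 23.62
position: [0.5253, -0.1739, 0.1658]
tcp_rot: [[-0.197, 0.98, -0.0], [0.98, 0.197, 0.0], [0.0, -0.0, -1.0]]
wrist_force: [0.5, -0.9, -9.0]
finger_gap: 0.0117
gripper_force: 30.0
time_s: 25.5
position: [0.5253, -0.1739, 0.2223]
tcp_rot: [[-0.197, 0.98, -0.0], [0.98, 0.197, 0.0], [0.0, -0.0, -1.0]]
wrist_force: [-0.2, -0.3, -9.2]
finger_gap: 0.0115
gripper_force: 30.0
time_s: 26.12
position: [0.5253, -0.1739, 0.2224]
tcp_rot: [[-0.197, 0.98, -0.0], [0.98, 0.197, 0.0], [0.0, -0.0, -1.0]]
wrist_force: [-0.6, -0.1, -8.2]
finger_gap: 0.0119
gripper_force: 30.0
[-0.0274 -0.0317  0.0358] [ 0.0376  0.0482 -0.0093  0.0675 -0.0234 -0.0204]
30 [75, 74, 74, 75, 74, 108, 180, 188, 189, 188, 188, 189, 187, 158, 104, 97, 95, 111, 138, 139, 138, 138, 140, 141, 151, 167, 167, 166, 180, 216, 218, 214, 181, 165, 166, 167, 166, 165, 142, 111, 108, 98, 98, 103, 120, 123, 122, 123, 146, 153, 154, 154, 154
[... 412 characters left out ...]
4, 106, 61, 61, 61, 61, 61, 62, 61, 61, 61, 61]
70 [156, 156, 157, 157, 156, 156, 156, 156, 156, 156, 154, 130, 144, 155, 155, 154, 157, 160, 209, 214, 213, 214, 216, 218, 217, 215, 215, 215, 214, 229, 243, 247, 247, 247, 247, 247, 247, 247, 246, 227, 216, 216, 215, 221, 229, 231, 231, 231, 231, 231, 231, 231, 232, 232, 233, 233, 233, 233, 233, 233, 232, 233, 211, 90, 61, 61, 61, 61, 61, 61, 61, 61, 61, 61]
along y at x 50 [214, 213, 213, 213, 213, 213, 214, 213, 143, 212, 229, 232, 231, 232, 232, 232, 233, 233, 233, 233, 232, 146, 233, 150, 61, 61]
along y at x 70 [199, 247, 247, 224, 247, 216, 246, 247, 195, 233, 233, 232, 233, 233, 233, 232, 232, 232, 232, 232, 229, 154, 232, 177, 60, 61]
```

Lifted to 140 mm with the load weight steady. One numeric check of level in the scene view before handing in.

```bash
python3 - <<'E'
from h import *
s=status.sense();p=np.array(s["position"]);R=np.array(s["tcp_rot"]);c=calibration("scene");o=p-[0,0,.082]
a=cv2.imread("pics/end_scene.png",0)
for x,z in((95,.005),(6,.082)):
  for y in(-90,-60,-30,30,60,90):
    u,v=proj(c,o+R[:,1]*x/1e3+R[:,0]*y/1e3+[0,0,z]);print(x,y,(u,v),a[int(round(v))-7:int(round(v))+8,int(round(u))])
b=cv2.absdiff(cv2.imread("pics/scene.png"),cv2.imread("pics/end_scene.png")).max(2)
print("tip/rack/bottle change",b[245:288,258:318].mean(),b[205:270,30:125].mean(),b[130:175,375:402].mean())
E
```

```text
95 -90 (np.float64(177.40118508389767), np.float64(207.95248645478952)) [148 149 147 149 148 149 148 145  80  39  14  12  18  13  15]
95 -60 (np.float64(189.31564807919753), np.float64(203.53847410779085)) [107 108 144 148 146 147 148 133  69  24  13   9   9  10  11]
95 -30 (np.float64(200.86671471017686), np.float64(199.2590910797634)) [ 75  78  67 101  96 136 139 131  83  41  14   6  13  20  12]
95 30 (np.float64(222.94319305263213), np.float64(191.08030467367118)) [108  83  84  88  88  89  89  88  61  44  23  17  17  17   6]
95 60 (np.float64(233.49851909032267), np.float64(187.1698187814121)) [187 107  95 149 154 155 155 149  97  58  31  29  32  29  33]
95 90 (np.float64(243.75041268505987), np.float64(183.37174706595684)) [ 98  72  78 120 145 151 155 146  87  40  21  14  13  20  23]
6 -90 (np.float64(156.68102402857042), np.float64(162.5318507826016)) [28 42 82 87 73 46 39 39 38 37 37 38 39 36 39]
6 -60 (np.float64(168.79576090936322), np.float64(158.85781650664333)) [ 33  36  57  90  87  58  40  40  40  53  80  61  55  79 131]
6 -30 (np.float64(180.54458027251044), np.float64(155.29475397652098)) [27 26 31 41 38 37 36 36 37 48 67 56 56 52 56]
6 30 (np.float64(203.00883596950595), np.float64(148.48202281885924)) [ 97  89  58  51  49  45  35  38  37  44  80  76  60  81 147]
6 60 (np.float64(213.75413210309412), np.float64(145.2232986147277)) [102 113  83  47  40  46  33  37  36  35  38  71  97  77  70]
6 90 (np.float64(224.1933627654224), np.float64(142.05739483609617)) [ 62 104 106  86  58  59  41  40  38  38  38  40  35  37  37]
tip/rack/bottle change 3.998062015503876 4.092955465587044 4.582716049382716
```

The tray edge matches the level prediction at all six points, and the bottle, tip box and rack are unchanged. Handing in.

```bash
python3 -c "
from bench import job
print(job.sign_off())"
```

```text
the job is handed in; nothing more can be done
None
```

The ruler lies flush against the plate's open side, let go, and the job is handed in with the arm holding the tray level and still about 14 cm up; the bottle, tip box and rack look unmoved in the scene camera, and no verdict came back.

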